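# Switch on the rivet sorter over the parts case

## Robot

A 6-joint arm with a two-finger parallel gripper is mounted at the origin on the work surface. World frame = base frame: x ahead of the robot, y to its left, z up, the work surface at z = 0. Lengths are in m, angles in rad, forces in N, time in s.
With the tool pointing down it reaches from about 0.35 to 0.85 m from the base axis. Payload 8.1 kg.
Tool frame: the origin (TCP) lies at the very end of the fingers, on their centre line; the grasp point (between the pads) lies 19 mm behind it; z points along the fingers, y is the direction in which the jaws open and shut (so a half turn about z gives the same grasp; the last joint's range is limited). The gripper opens to 93 mm and grips with 3 to 60 N. Pads are 15 mm wide; open, the fingers measure 128 mm over their backs; the gripper's body (75 mm by 188 mm) begins 65 mm behind the grasp point.
Start: joints at [1.064, 0.13, 1.488, -0, 1.523, -0.085], TCP at [0.246, 0.547, 0.219] pointing down, gripper open.
Joint ranges: [-2.96, 2.96], [-0.89, 2.26], [0.02, 2.5], [-1.34, 4.48], [0, 2.73], [-2.66, 2.66]. Speed limits (rad/s): [2.39, 2.39, 2.79, 3.14, 3.14, 3.14].

## Interface

Orientations are given as a rotation vector (axis times angle).
In Python, from plant import read_state, read_camera, close_job gives the robot as it stands.
- The arm moves only by the tool jog_arm, never from a script. Its argument "motion" is one flat list of numbers, 7 for each row, row after row: the opening, from 0 (shut) to 1 (fully open), then the shift along the tool's x, y, z scaled (see below), then the turn, a rotation vector about the tool's x, y, z scaled (see below). A call has 1 to 8 rows; each row is the pose to reach, as a shift and turn from the pose measured when the call began, along the tool's axes at that moment; what a row does not reach only later rows make up. The controller multiplies each number of a shift by 0.5 m and each number of a turn by 90 degrees. A row lasts 1/10 s, in which the tool goes at most 50 mm and 8.59 degrees, less where a joint would pass 70% of its speed; a pose out of reach is approached as far as the arm can. A call with a number of a shift or a turn outside -1 to 1 is refused whole. A call with a gripper value outside its range is refused whole. The fingers move at their own pace and stop on an object; "grip_force" is the grip in N (left out, the last holds). Time passes only in rows, so rows that repeat a pose let the fingers close. It gives the time, the measured TCP pose, the force and the opening at its end, in the units of the state.
- read_state(): the state, without advancing time (a new reading comes with each control period).
- read_camera(name): name is "scene" or "top"; returns a dict with "frame" (384x512x3 uint8, red, green, blue), "vertical_fov" (degrees; the focal length in pixels is half the picture's height over the tangent of half this angle, whatever the lens; pixels are square), "cx", "cy" (the principal point, pixels), "world_from_camera" (4x4, takes a point from camera to world coordinates). Camera axes: x right, y down, z forward; pixel columns grow to the right and rows downward; lengths in m; the calibration is good to about 2 mm. A picture is of the moment at which its call begins. There is no depth.
- close_job(): hands the job in, once; it reports no verdict.
The state is a dict: "t": time; "q": joint angles; "dq": joint speeds; "joint_torque": joint torques, N m; "tool_pos": TCP position; "orientation": TCP orientation; "force": force on the tool from outside, world axes, zero at the start; "wrist_torque": the same for the moment, N m; "opening": finger opening in m.
Only numpy, scipy, OpenCV 4.12 (cv2) and the standard library are available. Lean on these libraries where they do the work, as an engineer would, in place of code of your own. Each camera call takes 0.05 s, during which the arm holds its last target.

## Task

Switch the rivet sorter on: its isolator stands behind the full green parts case, so take the bent hook rod from its stand, reach with it over the case from the near side, and with the rod's bent end draw the isolator's sprung lever over towards the robot until it latches on. It latches only when drawn fully home against its stop, which must be felt, and springs back to off otherwise; pull slowly and do not force it, because the lever bends, and let nothing but the rod touch it. Then lay the rod back in the two forks of its stand with the bend hanging down, let go of it, and leave the case and everything else on the bench undisturbed.

Things in the scene. Friction and masses are not known exactly. Their poses are not given: they have to be found in the camera images.
- hook: loose L-shaped steel rod, 0.26 kg, at the start lying in its stand, leg hanging down. Origin: middle of the grip on the shaft's axis; x along the shaft to the bend, z opposite to the leg. Square knurled grip 16 x 16 mm, x -55 to +55 mm, taken from above. Round shaft 8 mm thick, x -105 to +160 mm, then the straight 8 mm leg down to z = -105 mm, end round. Balances about 30 mm ahead of the origin.
- hook_tip (a point): lower end of the hook's bent leg, on the leg's axis (160, 0, -105 mm in the hook's frame); axes as the hook's
- stand: fixed aluminium stand left or right of the case, base 190 x 85 x 10 mm; origin under its centre, x along the resting rod from tail to bend, z up. Forks 8 mm thick at x = -75 and +75 mm, each with a slot 12 mm wide, floor 126 mm up (resting rod's axis at 130 mm), flaring from 142 mm up to a mouth about 36 mm wide at 162 mm. The grip lies between the forks with 16 mm of play each way.
- case: fixed green steel parts case full of rivets, lid shut by a chrome spring latch, 134 mm deep (x), 244 mm wide (y), 120 mm high: the barrier. Origin: centre of its underside; x points away from the robot, to the isolator, z up.
- isolator: fixed grey steel switch box behind the case, 120 (x) x 100 (y) x 50 mm high. Origin under its centre; x away from the case, y along the lever's axle, z up. On top two steel guard cheeks, 110 mm long in x, inner faces at y = -25 and +25 mm, top at z = 86 mm; the lever swings in the x-z plane midway between them. The rod pressing any part of it, lever included, with more than 12 N damages it.
- lever_pivot (a point): axle of the lever, (0, 0, 40 mm) in the isolator's frame; axes as the isolator's
- lever (a joint): isolator lever, rad: 0 = off, leaning 0.5 rad from upright away from the case (isolator +x); grows as its top is drawn to the case and robot. A spring drives it back, 0.04 N m at 0, rising by 0.08 per rad, somewhat more near the latch. Latch and, about 2 mm of pull behind it, a solid stop lie anywhere from 0.47 to 1.2, never twice the same: feel the pull shoot up. Latched, it stays on.
- lever_top (a point): top end of the lever, 62 mm from the axle. The lever is a chromed flat bar 5 mm thick and 18 mm wide, with a black sleeve 12 mm thick and 24 mm wide over its last 24 mm. Off, its top is 30 mm beyond the axle in the isolator's +x and 94 mm above the bench. Its frame turns with the lever and agrees with the isolator's at joint value 0.
- block: bystander: cast aluminium sorting block with graded holes, 80 x 170 x 45 mm, origin under its centre; stands on the side opposite to the hook's stand
- mug: bystander: blue enamel mug of rivets, 80 mm wide, 85 mm high, origin under its centre
- gauge: bystander: flat brass hole gauge, 35 x 105 x 5 mm, lying on the lid of the case, origin under its centre
- scribe: bystander: steel scribe with knurled grip, 140 mm long, 9 mm thick, lying on the bench, origin under its grip
- bucking_bar: bystander: steel bucking bar, 80 x 30 x 28 mm, beside the isolator, origin under its thick part
- tray: bystander: steel rivet tray with three compartments, 90 x 150 x 30 mm, origin under its centre
- rivet_set: bystander: round steel rivet set standing upright, 24 mm wide, 68 mm high, origin under its centre
There are look-alikes about, which are no part of the job. Leave any yellow look-alike of the stand alone.

How it is judged:
On the way, in this order (a step that is already met when the one before it is completed fails the run):
1. the hook is lifted clear of its stand, the lever still off (z of hook in the frame of stand above 0.17 m and value of joint lever below 0.1 rad), for 0.1 s.
2. the hook, reaching over the case from the near side (its grip over or before the case), has drawn the lever over and is on it (value of joint lever above 0.4 rad and contact force between hook and lever above 0.5 N and x of hook in the frame of case below 0.067 m and y of hook in the frame of case between -0.13 and 0.13 m), for 0.05 s.
At the end, for the whole second after the job is handed in: the lever stays latched on (joint value above 0.4) and the hook rests, released and still, in both slots of its stand: grip centre within 20 mm along and 6 mm across of the stand's middle, 125 to 136 mm up, leg hanging down within 0.4 rad at the stand's +x end (value of joint lever above 0.4 rad and x of hook in the frame of stand between -0.02 and 0.02 m and y of hook in the frame of stand between -0.006 and 0.006 m and z of hook in the frame of stand between 0.125 and 0.136 m and angle between hook's own z axis and vertical below 0.4 rad and x of hook_tip in the frame of stand above 0.12 m and linear speed of hook below 0.02 m/s); the robot touches nothing.
It fails at once if the rod presses on the isolator, its cheeks or its lever with more than 12 N (contact force between hook and isolator above 12 N).
It fails at once if the gripper or arm touches the lever (contact force between any of the fingers, the arm and lever above 0.5 N).
It fails at once if the case is knocked or leaned on with more than 10 N (contact force between any of hook, the fingers, the arm and case above 10 N).
It fails at once if a bystander is moved by more than 30 mm (distance of any of block, mug, gauge, scribe, bucking_bar, tray, rivet_set from where it was at the start of the episode above 0.03 m).
It also fails if it takes over 67 s, if anything falls off the work surface, if the arm or the gripper's body presses on something with over 40 N, if the wrist force passes 120 N, or if a joint passes its speed limit or range.

## Working session

There is one attempt and no reset: what is moved stays moved. The work goes in short steps, Python scripts to look and compute and a tool call to move; the robot and the scene stay as the last step left them, time stands still between calls to the robot, and variables do not carry over. Pictures are saved under pics/ and viewed, and the job is handed in when it is done.

Besides the shell and the picture viewer there is one more tool, called as a command line: name --argument value ..., lists and objects as JSON in quotes. jog_arm: Moves the arm, as the interface text tells. Its arguments: {"type":"object","properties":{"motion":{"type":"array","items":{"type":"number"}},"grip_force":{"type":"number"}},"required":["motion"]}

```bash
ls; mkdir -p pics; python3 - <<'E'
from plant import read_state, read_camera
import cv2, numpy as np
np.set_printoptions(precision=4,suppress=True)
print(read_state())
for n in("scene","top"):
    c=read_camera(n); np.savez("cam_"+n+".npz",**c)
    print(n,c["vertical_fov"],c["cx"],c["cy"],c["world_from_camera"])
    cv2.imwrite(f"pics/{n}0.png",cv2.resize(c["frame"][:,:,::-1],(800,600),interpolation=cv2.INTER_CUBIC))
E
```

```text
pics
{'t': 0.0, 'q': array([ 1.0636,  0.1311,  1.4893,  0.    ,  1.523 , -0.0854]), 'dq': array([-0.0011,  0.0003, -0.    , -0.0026,  0.0012, -0.0005]), 'joint_torque': array([  0.0031, -55.9845, -49.1756,   0.077 ,   0.0352,  -0.0002]), 'tool_pos': array([0.2454, 0.5469, 0.2176]), 'orientation': array([-0.6575, -3.0715,  0.0027]), 'force': array([ 0.0055, -0.1921, -0.5485]), 'wrist_torque': array([ 0.0011,  0.0117, -0.0267]), 'opening': 0.09298731912859338}
scene 53.426309139727856 257.10044838559884 184.94282043905343 [[-0.8269  0.4404 -0.3498  0.9292]
 [ 0.5622  0.6306 -0.535   0.762 ]
 [-0.0151 -0.639  -0.769   1.0926]
 [ 0.      0.      0.      1.    ]]
top 56.575543315603035 255.93209737404916 194.80862353832006 [[ 0.0154 -0.9978  0.0639  0.4074]
 [-0.9999 -0.0158 -0.0069  0.0583]
 [ 0.0079 -0.0637 -0.9979  1.2075]
 [ 0.      0.      0.      1.    ]]
```

View pics/scene0.png

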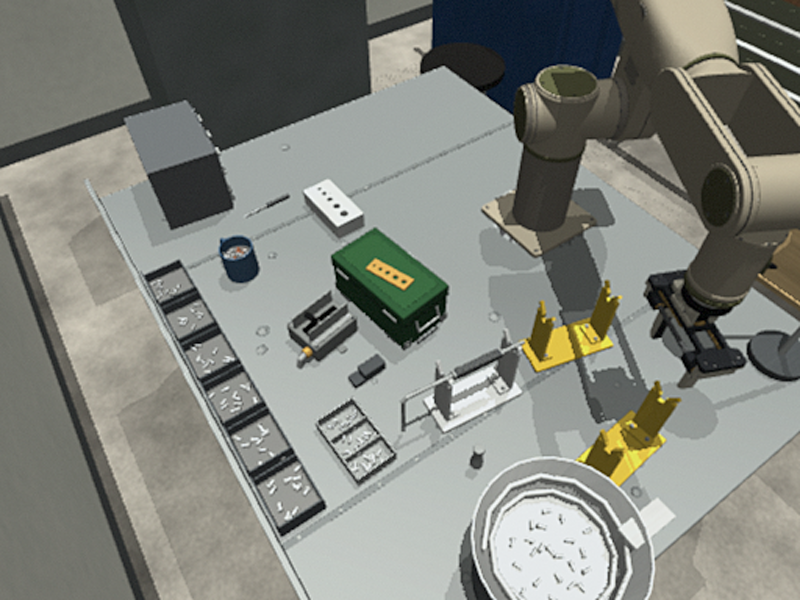

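View pics/top0.png

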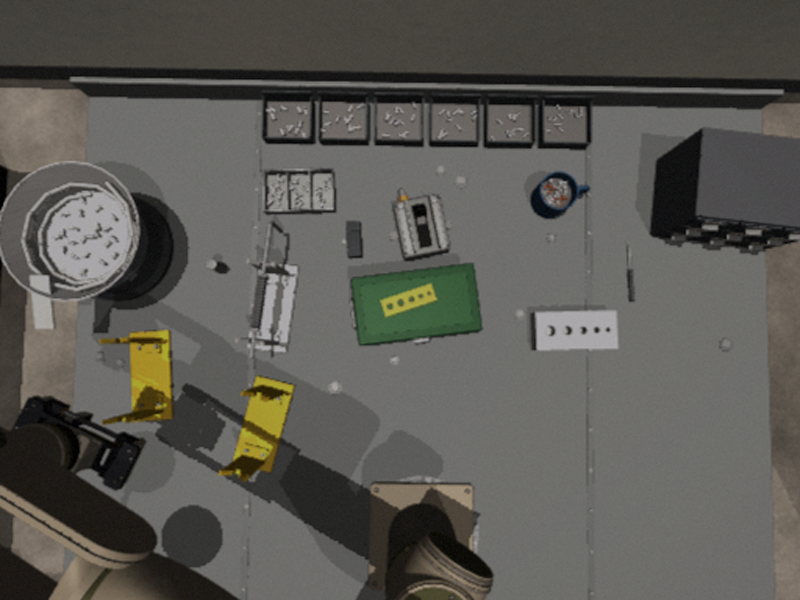

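The aluminium stand with the rod is left of the case: top view around (270,305), scene view around (465,380). The isolator is behind the case: top (420,225), scene (322,325). Next I'll enlarge crops of these.

```bash
cat > h.py <<'E'
import numpy as np, cv2
np.set_printoptions(precision=4,suppress=True)
def load(n,tag=""):
    return dict(np.load(f"cam_{n}{tag}.npz"))
def crop(c,u0,v0,u1,v1,s,out,step=10):
    f=c["frame"][v0:v1,u0:u1,::-1]
    im=cv2.resize(f,None,fx=s,fy=s,interpolation=cv2.INTER_CUBIC)
    for u in range((u0//step+1)*step,u1,step):
        x=int((u-u0+.5)*s); cv2.line(im,(x,0),(x,6),(0,0,255),1); cv2.putText(im,str(u),(x-10,16),0,.35,(0,0,255),1)
    for v in range((v0//step+1)*step,v1,step):
        y=int((v-v0+.5)*s); cv2.line(im,(0,y),(6,y),(0,0,255),1); cv2.putText(im,str(v),(8,y+4),0,.35,(0,0,255),1)
    cv2.imwrite(out,im)
def f_(c): return c["frame"].shape[0]/2/np.tan(np.radians(float(c["vertical_fov"]))/2)
def ray(c,u,v):
    f=f_(c); d=np.array([(u-c["cx"])/f,(v-c["cy"])/f,1]); T=c["world_from_camera"]
    return T[:3,3],T[:3,:3]@d
def atz(c,u,v,z):
    o,d=ray(c,u,v); return o+d*(z-o[2])/d[2]
def proj(c,p):
    T=c["world_from_camera"]; q=T[:3,:3].T@(np.asarray(p)-T[:3,3]); f=f_(c)
    return np.array([q[0]/q[2]*f+c["cx"],q[1]/q[2]*f+c["cy"]])
def tri(c1,p1,c2,p2):
    o1,d1=ray(c1,*p1);o2,d2=ray(c2,*p2)
    A=np.stack([d1,-d2],1); s=np.linalg.lstsq(A,o2-o1,rcond=None)[0]
    a=o1+d1*s[0];b=o2+d2*s[1]; return (a+b)/2,np.linalg.norm(a-b)
E
python3 - <<'E'
from h import *
t=load("top");s=load("scene")
crop(t,150,130,200,235,7.0,"pics/t_st.png",5)
crop(s,250,205,345,280,8.0,"pics/s_st.png")
crop(t,215,115,315,225,5.4,"pics/t_iso.png")
crop(s,180,140,295,235,6.3,"pics/s_iso.png")
E
```

```text
(no output)
```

View pics/t_st.png

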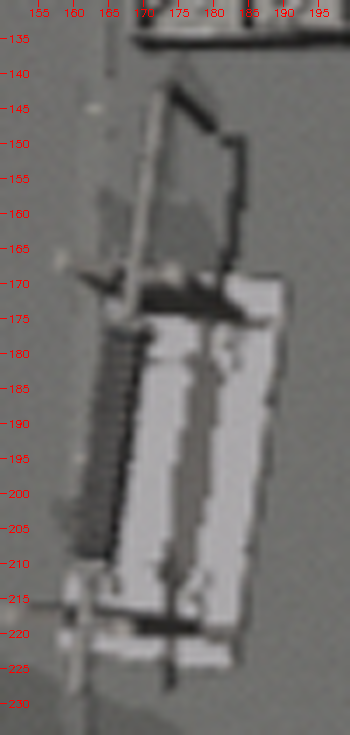

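View pics/s_st.png

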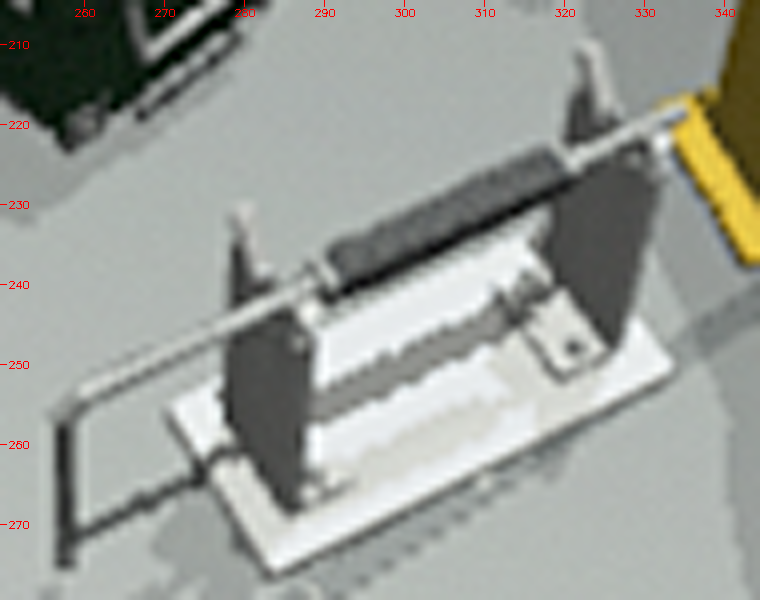

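View pics/t_iso.png

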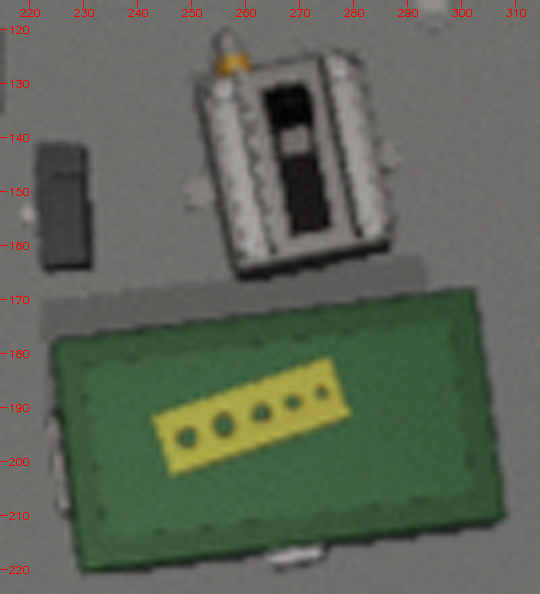

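View pics/s_iso.png

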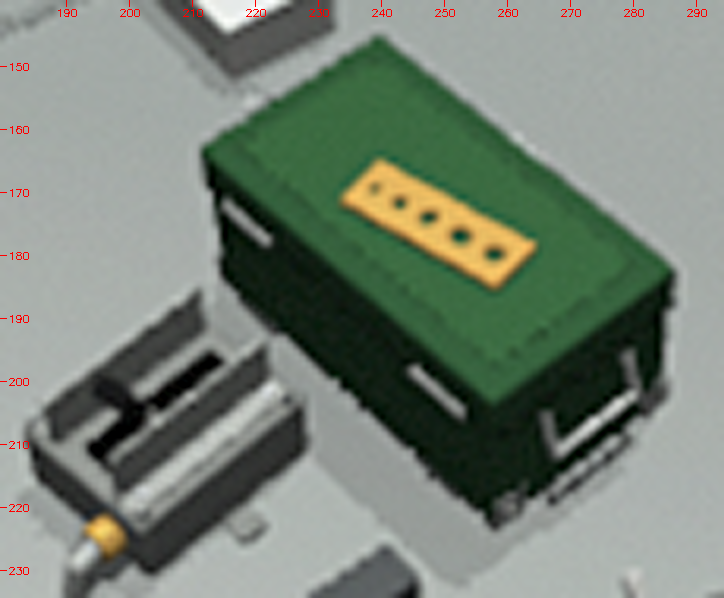

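```bash
cat > fit.py <<'E'
from h import *
from scipy.optimize import least_squares
t=load("top");s=load("scene")
def pose(p,q): 
    c,sn=np.cos(p[2]),np.sin(p[2]); z=p[3] if len(p)>3 else 0
    return np.array([p[0]+c*q[0]-sn*q[1],p[1]+sn*q[0]+c*q[1],q[2]+z])
def fit(obs,p0,off=0):
    def r(p): return np.concatenate([proj(c,pose(p,q))-np.array(uv)-off for c,q,uv in obs])
    o=least_squares(r,p0); return o.x,o.fun.reshape(-1,2)
if __name__=="__main__":
    P={}
    P['stand']=fit([(t,(.095,-.0425,.01),(190,169.5)),(t,(-.095,-.0425,.01),(183.5,224.5)),(t,(-.095,.0425,.01),(158.5,221.5)),
     (s,(.095,.0425,.01),(284,275.5)),(s,(.095,-.0425,.01),(270,255.5)),(s,(-.095,.0425,.01),(333.5,250.5))],[.5,.3,0])
    P['hook']=fit([(t,(.16,0,0),(173,142.5)),(t,(-.105,0,0),(160.5,229)),(s,(.16,0,0),(257.5,255.5)),(s,(-.105,0,0),(335.5,218.3)),(s,(.16,0,-.105),(257.5,274.5)),
     (t,(.055,0,.008),(168.7,176.5)),(t,(-.055,0,.008),(162.5,209))],[.5,.3,0,.13])
    P['case']=fit([(t,(.067,.122,.12),(224.5,177.5)),(t,(.067,-.122,.12),(302.5,168)),(t,(-.067,-.122,.12),(307.5,211)),(t,(-.067,.122,.12),(230,220)),
     (s,(.067,-.122,.12),(211.5,163.5)),(s,(.067,.122,.12),(257,203.5)),(s,(-.067,.122,.12),(286.5,182.5)),(s,(-.067,-.122,.12),(240,145.5))],[.5,0,0])
    P['iso']=fit([(t,(.06,.05,.05),(250.7,129)),(t,(.06,-.05,.05),(280.5,124)),(t,(-.06,-.05,.05),(288,159.5)),(t,(-.06,.05,.05),(258.7,166)),
     (s,(.06,-.05,.05),(184.3,209.2)),(s,(.06,.05,.05),(200.9,222)),(s,(-.06,.05,.05),(227.7,202.8))],[.6,0,0])
    for k,(p,r) in P.items(): print(k,p); print(r.round(1).tolist())
    p=P['iso'][0]
    print(proj(t,pose(p,(.03,0,.094))),proj(s,pose(p,(.03,0,.094))))
    for q in [(.055,.025,.086),(-.055,.025,.086),(.055,-.025,.086),(-.055,-.025,.086)]: print(q,proj(t,pose(p,q)),proj(s,pose(p,q)))
E
python3 fit.py
```

```text
stand [ 0.4776  0.3242 -0.0937]
[[0.2, -0.6], [-0.1, 0.5], [-0.4, 0.7], [-0.6, 1.0], [-0.4, -0.4], [0.4, -0.6]]
hook [ 0.4761  0.3248 -0.1107  0.1235]
[[0.2, -0.5], [0.4, -1.0], [0.3, 0.4], [-1.2, 1.1], [0.8, -1.7], [-1.0, -1.1], [0.0, 2.5]]
case [0.4803 0.0203 0.1332]
[[-0.7, -0.7], [0.2, -0.4], [0.8, -0.0], [-1.3, 0.4], [-0.9, -0.9], [0.2, 0.3], [0.7, -0.4], [-0.1, -1.2]]
iso [0.6481 0.0085 0.2168]
[[0.2, 0.6], [0.1, -0.3], [0.1, -0.4], [-0.5, -0.9], [-1.6, -2.2], [1.3, 1.7], [0.8, -0.5]]
[268.1561 132.3026] [197.3333 202.012 ]
(0.055, 0.025, 0.086) [258.7904 126.8523] [196.8884 212.1777]
(-0.055, 0.025, 0.086) [265.7504 160.3801] [221.5781 192.7023]
(0.055, -0.025, 0.086) [274.1353 123.7927] [186.9637 203.8159]
(-0.055, -0.025, 0.086) [281.1798 157.2722] [211.6126 184.9927]
```

```bash
python3 - <<'E'
from fit import *
a=atz(t,172.8,143,.13);b=atz(t,160.5,228.5,.13);print(a,b,np.linalg.norm(a-b),np.arctan2(*(a-b)[1::-1]))
d=(a-b)/np.linalg.norm(a-b);print(b+d*.105)
for uv in[(168.7,176.5),(164.2,211)]: print(atz(t,*uv,.138))
p=(.4776,.3242,-.0937)
for x in(.079,.071,-.071,-.079):
  print(x,proj(t,pose(p,(x,.018,.162))),proj(t,pose(p,(x,-.018,.162))),proj(s,pose(p,(x,.018,.162))),proj(s,pose(p,(x,-.018,.162))))
print([proj(t,pose(p,(x,0,.13))) for x in(.16,.055,-.055,-.105)],[proj(s,pose(p,(x,0,.13))) for x in(.16,.055,-.055,-.105)],proj(s,pose(p,(.16,0,.025))))
E
```

```text
[0.6306 0.3067 0.13  ] [0.3704 0.3358 0.13  ] 0.261745253945149 -0.11107149078865368
[0.4748 0.3241 0.13  ]
[0.5268 0.3141 0.138 ]
[0.423  0.3243 0.138 ]
0.079 [160.1011 164.9428] [172.2503 166.2773] [285.7949 242.4002] [279.2075 232.9354]
0.071 [159.7585 167.6233] [171.9136 168.9583] [288.2146 241.1969] [281.5966 231.7749]
-0.071 [153.621 215.641] [165.8828 216.9863] [329.4472 220.6917] [322.3384 211.9863]
-0.079 [153.2721 218.3713] [165.5399 219.7171] [331.6775 219.5825] [324.5438 210.9151]
[array([172.0469, 140.9325]), array([167.7533, 174.9575]), array([163.1974, 211.0608]), array([161.1067, 227.6289])] [array([257.6774, 255.6052]), array([289.0989, 240.0009]), array([320.1799, 224.5657]), array([333.7284, 217.8373])] [258.1556 272.6741]
```

```bash
cat > go.py <<'E'
# usage: go.py x y z rodyaw -> scaled shift/turn in tool axes (tool z straight down, hook x = -tool x)
import sys
from h import *
from plant import read_state
from scipy.spatial.transform import Rotation as Ro
st=read_state(); R=Ro.from_rotvec(st["orientation"]); p=st["tool_pos"]
x,y,z,w=map(float,sys.argv[1:5])
c,s_=np.cos(w),np.sin(w)
T=Ro.from_matrix(np.array([[-c,s_,0],[-s_,-c,0],[0,0,-1]]).T if False else np.array([[-c,s_,0],[-s_,-c,0],[0,0,-1.]]))
# columns: tool x=(-c,-s,0); tool y=(s,-c,0); z=(0,0,-1)
M=T.as_matrix(); 
if np.linalg.det(M)<0: M[:,1]*=-1; T=Ro.from_matrix(M)
d=R.inv().apply(np.array([x,y,z])-p); r=(R.inv()*T).as_rotvec()
print("t",st["t"],"pos",p,"F",st["force"],"M",st["wrist_torque"],"open",st["opening"])
print("toolx",R.as_matrix()[:,0],"toolz",R.as_matrix()[:,2])
print("shift",(d/.5).round(4),"turn",(r/(np.pi/2)).round(4),"dist",np.linalg.norm(d),"ang",np.linalg.norm(r))
E
python3 go.py .496 .322 .2 -.10
```

```text
Traceback (most recent call last):
  File "go.py", line 9, in <module>
    T=Ro.from_matrix(np.array([[-c,s_,0],[-s_,-c,0],[0,0,-1]]).T if False else np.array([[-c,s_,0],[-s_,-c,0],[0,0,-1.]]))
  File "scipy/spatial/transform/_rotation.pyx", line 1143, in scipy.spatial.transform._rotation.Rotation.from_matrix
ValueError: Non-positive determinant (left-handed or null coordinate frame) in rotation matrix 0: [[-0.995  -0.0998  0.    ]
 [ 0.0998 -0.995   0.    ]
 [ 0.      0.     -1.    ]].
```

```bash
python3 - <<'E'
L=open('go.py').read().split('\n')
L=[l for l in L if not l.startswith(('T=','# col','M=T','if np'))]
i=[k for k,l in enumerate(L) if l.startswith('c,s_')][0]
L.insert(i+1,"T=Ro.from_matrix(np.array([[-c,-s_,0],[-s_,c,0],[0,0,-1.]]))")
open('go.py','w').write('\n'.join(L))
E
python3 go.py .496 .322 .2 -.10
```

```text
t 0.1 pos [0.2454 0.547  0.2177] F [-1.0626 -0.1167 -0.0808] M [ 0.0279  0.0668 -0.0052] open 0.09276678434729843
toolx [-0.9124  0.4094  0.0001] toolz [-0.0008 -0.0014 -1.    ]
shift [-0.6415 -0.2053  0.0357] turn [-0.001  -0.0002 -0.2048] dist 0.3372571359423207 ang 0.32177737053808364
```

jog_arm --motion '[1,-0.64,-0.205,0.03,0,0,-0.205,1,-0.64,-0.205,0.03,0,0,-0.205,1,-0.64,-0.205,0.03,0,0,-0.205,1,-0.64,-0.205,0.03,0,0,-0.205,1,-0.64,-0.205,0.03,0,0,-0.205,1,-0.64,-0.205,0.03,0,0,-0.205,1,-0.64,-0.205,0.03,0,0,-0.205,1,-0.64,-0.205,0.03,0,0,-0.205]' --grip_force 60

```text
t: 0.9
tool_pos: [0.4984, 0.3181, 0.2018]
orientation: [-0.165, -3.136, 0.006]
force: [-0.2, 0.0, -0.5]
opening: 0.0928
```

```bash
python3 go.py .496 .322 .111 -.10; python3 - <<'E'
from h import *
from plant import read_camera
for n in("scene","top"):
    c=read_camera(n); np.savez("cam_"+n+"1.npz",**c)
    if n=="scene": crop(c,225,170,355,285,6,"pics/s1.png")
    else: crop(c,110,110,260,250,4,"pics/t1.png")
E
```

```text
t 0.9 pos [0.4984 0.3181 0.2018] F [-0.1575  0.034  -0.5273] M [ 0.076   0.021  -0.0195] open 0.09278186322308722
toolx [-0.9945  0.105   0.0006] toolz [-0.001  -0.0036 -1.    ]
shift [0.0054 0.0079 0.1815] turn [-0.0023 -0.0004 -0.0033] dist 0.09086761631634065 ang 0.006363933668263162
```

View pics/s1.png

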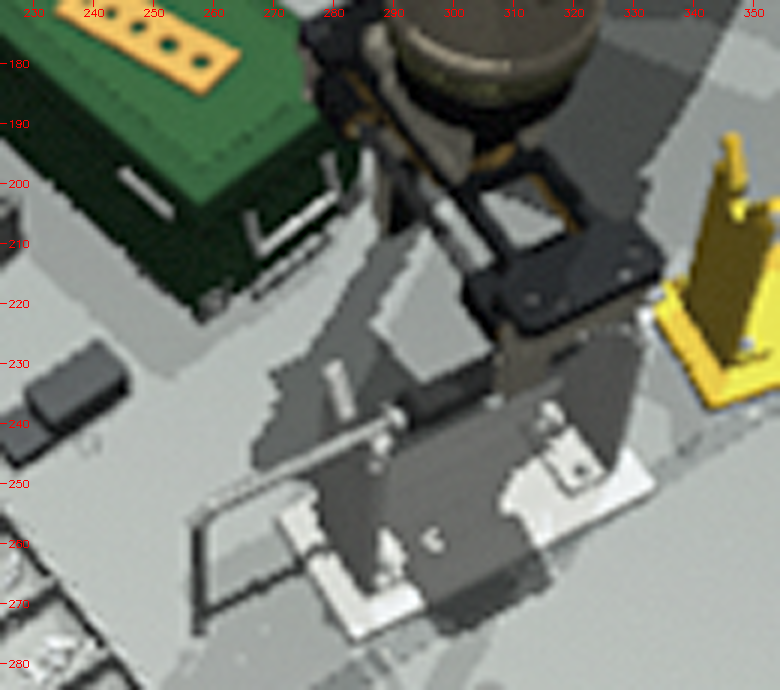

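View pics/t1.png

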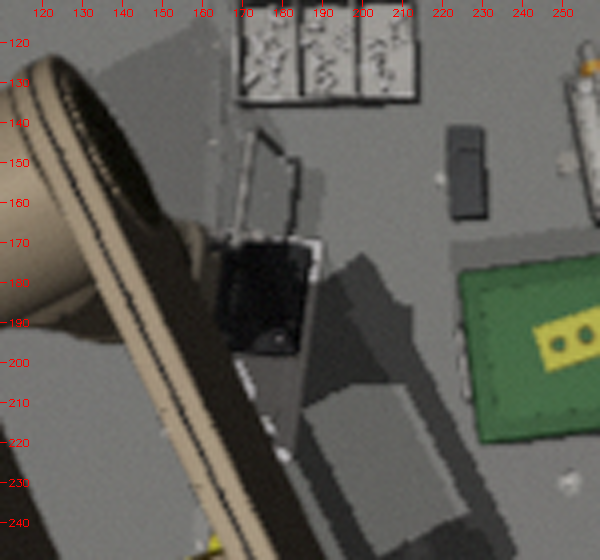

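The open gripper straddles the grip: fingers at scene (310,230) and (385→295,210), between the forks. I'll lower it and close.

jog_arm --motion '[1,0.005,0.008,0.09,-0.002,0,-0.003,1,0.005,0.008,0.18,-0.002,0,-0.003,1,0.005,0.008,0.18,-0.002,0,-0.003,1,0.005,0.008,0.18,-0.002,0,-0.003]'

```text
t: 1.4
tool_pos: [0.4917, 0.3263, 0.112]
orientation: [-0.15, -3.134, -0.0]
force: [1.1, 0.1, 0.5]
opening: 0.093
```

```bash
python3 go.py .496 .322 .111 -.10
```

```text
t 1.4 pos [0.4917 0.3263 0.112 ] F [1.0926 0.0614 0.4555] M [ 0.0098 -0.0225 -0.0222] open 0.09296834721546994
toolx [-0.9954  0.0957  0.0042] toolz [-0.0042  0.0003 -1.    ]
shift [-0.0094 -0.0077  0.0019] turn [-0.     -0.0027  0.0026] dist 0.006155055896216203 ang 0.005906286110296293
```

jog_arm --motion '[1,-0.009,-0.008,0.002,0,-0.003,0.003,1,-0.009,-0.008,0.002,0,-0.003,0.003,1,-0.009,-0.008,0.002,0,-0.003,0.003]'

```text
t: 1.7
tool_pos: [0.497, 0.3225, 0.1133]
orientation: [0.158, 3.134, 0.003]
force: [-0.6, -0.5, 0.1]
opening: 0.0931
```

```bash
python3 go.py .496 .322 .111 -.10
```

```text
t 1.7 pos [0.497  0.3225 0.1133] F [-0.561  -0.4525  0.1329] M [ 0.0357 -0.0629  0.0721] open 0.09308649014018613
toolx [-0.9949  0.1006 -0.0034] toolz [ 0.0036  0.0015 -1.    ]
shift [ 0.002  -0.0012  0.0046] turn [ 0.0012  0.0022 -0.0005] dist 0.002555366873877796 ang 0.003929249297391484
```

jog_arm --motion '[0,0.002,-0.001,0.004,0.001,0.002,0,0,0.002,-0.001,0.004,0.001,0.002,0,0,0.002,-0.001,0.004,0.001,0.002,0,0,0.002,-0.001,0.004,0.001,0.002,0,0,0.002,-0.001,0.004,0.001,0.002,0,0,0.002,-0.001,0.004,0.001,0.002,0]' --grip_force 60

```text
t: 2.3
tool_pos: [0.4959, 0.3221, 0.1112]
orientation: [0.158, 3.138, 0.0]
force: [-0.0, 0.0, -1.1]
opening: 0.0497
```

```bash
python3 go.py .496 .322 .22 -.10
```

```text
t 2.3 pos [0.4959 0.3221 0.1112] F [-0.013   0.0327 -1.1214] M [ 0.0088 -0.0205 -0.0004] open 0.049704604218911666
toolx [-0.9949  0.1006 -0.0001] toolz [ 0.0001  0.0002 -1.    ]
shift [-0.0002 -0.0001 -0.2176] turn [ 0.0001  0.0001 -0.0005] dist 0.10879244763767042 ang 0.0007846433327058908
```

jog_arm --motion '[0,0,0,0,0,0,0,0,0,0,0,0,0,0,0,0,0,0,0,0,0,0,0,0,0,0,0,0,0,0,0,0,0,0,0,0,0,0,0,0,0,0,0,0,0,0,0,0,0]'

```text
t: 3.0
tool_pos: [0.4959, 0.3221, 0.1112]
orientation: [0.158, 3.138, 0.001]
force: [-0.4, 0.2, 0.6]
opening: 0.0152
```

```bash
python3 go.py .496 .322 .22 -.10
```

```text
t 3.0 pos [0.4959 0.3221 0.1112] F [-0.4     0.1528  0.6248] M [ 0.201   0.0385 -0.0616] open 0.015203453731978652
toolx [-0.9949  0.1006 -0.0001] toolz [ 0.0001  0.0003 -1.    ]
shift [-0.0002 -0.0001 -0.2176] turn [ 0.0002  0.     -0.0005] dist 0.10878755553783027 ang 0.0008562553195440722
```

jog_arm --motion '[0,0,0,-0.02,0,0,0,0,0,0,-0.06,0,0,0,0,0,0,-0.12,0,0,0,0,0,0,-0.19,0,0,0,0,0,0,-0.26,0,0,0,0,0,0,-0.31,0,0,0,0,0,0,-0.34,0,0,0,0,0,0,-0.34,0,0,0]'

```text
t: 3.8
tool_pos: [0.4968, 0.3225, 0.284]
orientation: [0.158, 3.134, 0.004]
force: [0.3, -0.4, -3.0]
opening: 0.0154
```

```bash
python3 go.py .496 .322 .22 -.10; python3 - <<'E'
from h import *
from plant import read_camera
for n in("scene","top"):
    c=read_camera(n); np.savez("cam_"+n+"2.npz",**c)
    if n=="scene": crop(c,180,120,340,280,4.5,"pics/s2.png")
    else: crop(c,110,80,260,240,4,"pics/t2.png")
E
```

```text
t 3.8 pos [0.4968 0.3225 0.284 ] F [ 0.3223 -0.3952 -3.0466] M [ 0.0737 -0.0006 -0.0027] open 0.015414731658670074
toolx [-0.9949  0.1006 -0.0036] toolz [ 0.0038  0.0022 -1.    ]
shift [ 0.002  -0.0015  0.128 ] turn [ 0.0016  0.0023 -0.0005] dist 0.06401738244692406 ang 0.004441959224392733
```

View pics/s2.png

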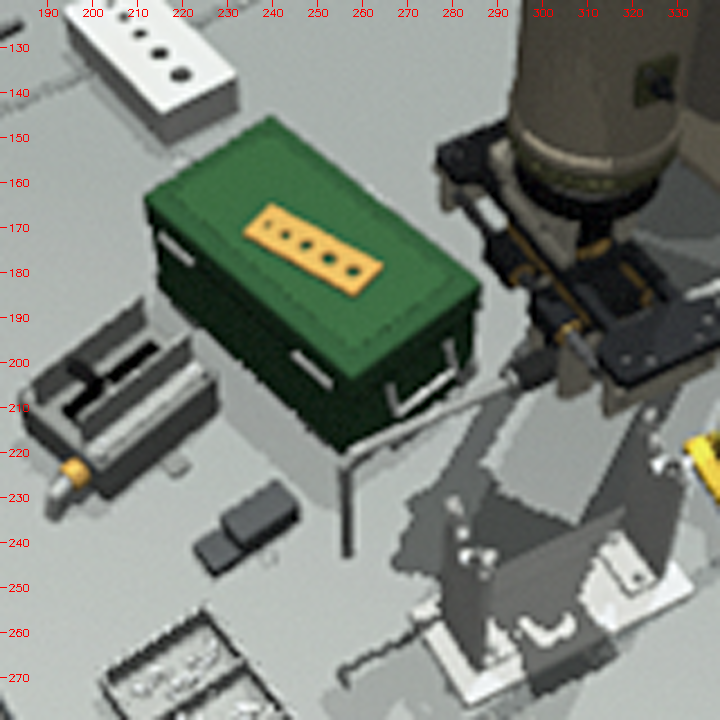

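View pics/t2.png

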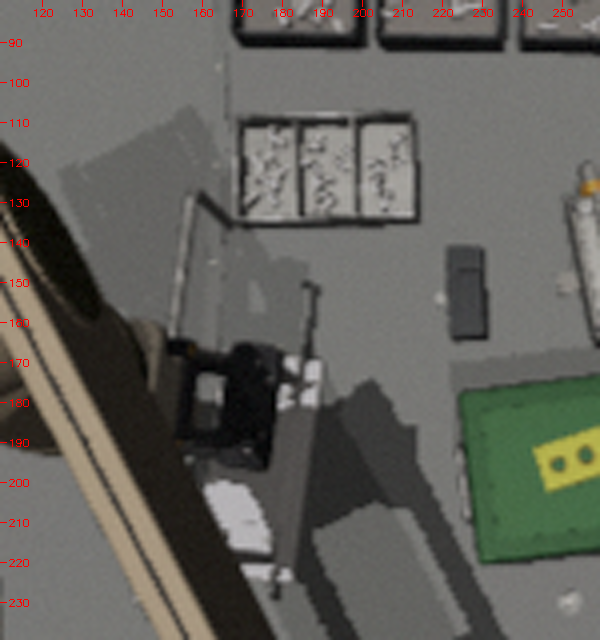

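```bash
python3 - <<'E'
from h import *
t=load("top","2");s=load("scene","2")
b=tri(t,(157.3,128.5),s,(256.7,222.3));p=tri(t,(167.5,135.2),s,(256.5,242.3));print(b,p,p[0]-b[0])
tc=np.array([.4968,.3225,.284]);w=-.1006;u=np.array([np.cos(w),np.sin(w),0])
print("expect bend",tc+[0,0,.019]+u*.14,"tip",tc+[0,0,.019-.105]+u*.14)
d=b[0]-tc-[0,0,.019];print(np.dot(d,u),d[2],np.dot(d,[-u[1],u[0],0]))
E
```

```text
(array([0.6348, 0.3088, 0.2956]), np.float64(0.003236619419705057)) (array([0.6381, 0.3066, 0.1999]), np.float64(0.0005693784080822345)) [ 0.0033 -0.0022 -0.0957]
expect bend [0.6361 0.3084 0.303 ] tip [0.6361 0.3084 0.198 ]
0.13870120962483365 -0.007425990163153078 0.00021656023664809026
```

```bash
python3 go.py .564 -.010 .284 .217|tail -1
```

```text
shift [-0.2029 -0.6466 -0.0079] turn [-0.0002 -0.0008 -0.2023] dist 0.33886057321125856 ang 0.31779014059827093
```

jog_arm --motion '[0,-0.014,-0.045,0,0,0,-0.014,0,-0.04,-0.13,0,0,0,-0.04,0,-0.07,-0.22,0,0,0,-0.07,0,-0.1,-0.32,0,0,0,-0.1,0,-0.13,-0.42,0,0,0,-0.13,0,-0.165,-0.52,0,0,0,-0.165,0,-0.19,-0.6,0,0,0,-0.19,0,-0.203,-0.647,0,0,0,-0.202]'

```text
t: 4.7
tool_pos: [0.5631, -0.0141, 0.2771]
orientation: [0.337, -3.118, 0.001]
force: [-0.5, 0.8, -3.2]
opening: 0.0154
```

```bash
python3 go.py .564 -.010 .2 .217; python3 - <<'E'
from h import *
from plant import read_camera
for n in("scene","top"):
    c=read_camera(n); np.savez("cam_"+n+"3.npz",**c)
    if n=="scene": crop(c,140,120,280,250,5,"pics/s3.png")
    else: crop(c,205,80,325,200,5,"pics/t3.png")
E
```

```text
t 4.7 pos [ 0.5631 -0.0141  0.2771] F [-0.4571  0.8201 -3.2064] M [ 0.0489  0.0176 -0.0081] open 0.015392059597290623
toolx [-0.9769 -0.2135  0.0056] toolz [-0.0055 -0.0012 -1.    ]
shift [-0.0043  0.0077  0.1542] turn [-0.     -0.0036 -0.0012] dist 0.07720840502969241 ang 0.005881731072350716
```

View pics/s3.png

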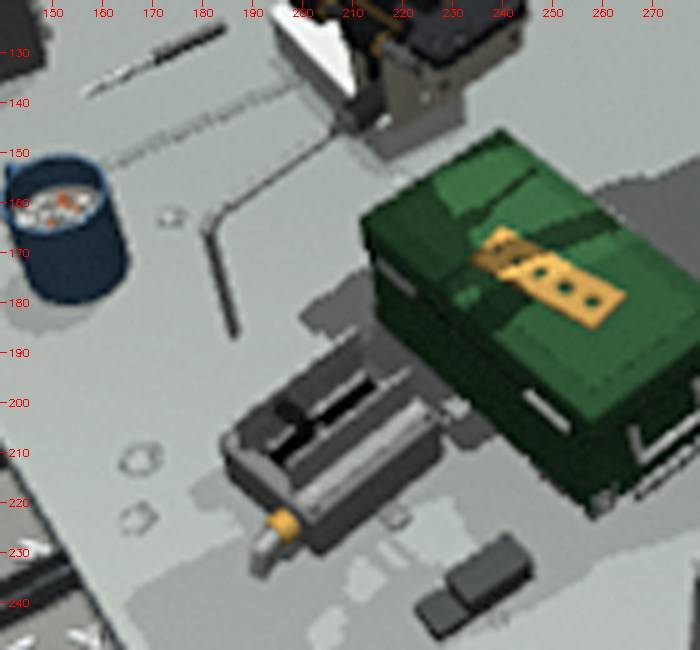

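View pics/t3.png

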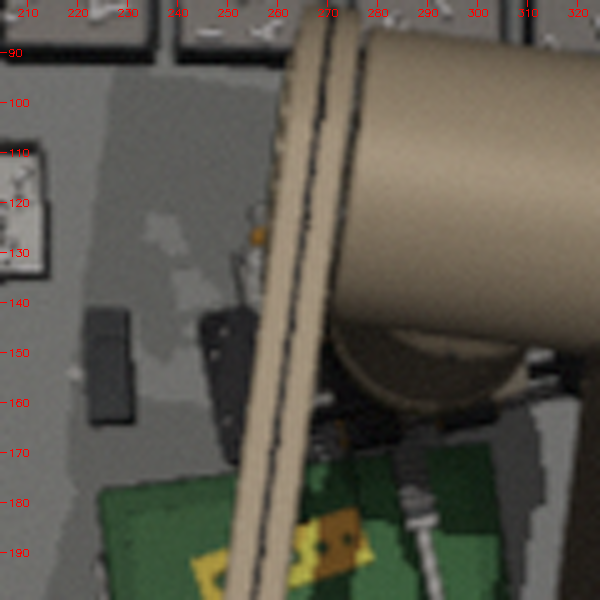

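```bash
cat > chk.py <<'E'
from h import *
from plant import read_state
from scipy.spatial.transform import Rotation as Ro
def hookpts(st=None):
    st=st or read_state(); R=Ro.from_rotvec(st["orientation"]).as_matrix(); p=st["tool_pos"]
    X,Z=-R[:,0],-R[:,2]; o=p+.019*Z-.02*X
    return dict(o=o,bend=o+.16*X,tip=o+.16*X-.105*Z)
ISO=np.array([.6481,.0085]);IW=.217
def iso(p):
    d=p[:2]-ISO;c,s=np.cos(IW),np.sin(IW);return np.array([c*d[0]+s*d[1],-s*d[0]+c*d[1],p[2]])
CA=np.array([.4803,.0203]);CW=.1332
def case(p):
    d=p[:2]-CA;c,s=np.cos(CW),np.sin(CW);return np.array([c*d[0]+s*d[1],-s*d[0]+c*d[1],p[2]])
if __name__=="__main__":
    k=hookpts();s=load("scene")
    for n,p in k.items(): print(n,p,"px",proj(s,p),"iso",iso(p),"case",case(p))
E
python3 chk.py
```

```text
o [ 0.5437 -0.018   0.2961] px [221.7982 134.9215] iso [-0.1077 -0.0034  0.2961] case [ 0.0577 -0.0464  0.2961]
bend [0.7001 0.0157 0.2952] px [180.9446 163.315 ] iso [ 0.0523 -0.0041  0.2952] case [ 0.2172 -0.0337  0.2952]
tip [0.6995 0.0156 0.1902] px [186.8577 186.5104] iso [ 0.0517 -0.0041  0.1902] case [ 0.2166 -0.0338  0.1902]
```

jog_arm --motion '[0,-0.004,0.007,0.03,0,-0.004,-0.001,0,-0.004,0.007,0.08,0,-0.004,-0.001,0,-0.004,0.007,0.12,0,-0.004,-0.001,0,-0.004,0.007,0.15,0,-0.004,-0.001,0,-0.004,0.007,0.154,0,-0.004,-0.001,0,-0.004,0.007,0.154,0,-0.004,-0.001]'

```text
t: 5.4
tool_pos: [0.5634, -0.0095, 0.1993]
orientation: [0.336, -3.122, -0.001]
force: [-0.2, 0.8, -2.9]
opening: 0.0153
```

```bash
python3 chk.py;python3 go.py .564 -.010 .162 .217; python3 - <<'E'
from h import *
from plant import read_camera
c=read_camera("scene"); np.savez("cam_scene4.npz",**c)
crop(c,150,140,250,240,6,"pics/s4.png")
E
```

```text
o [ 0.5439 -0.0138  0.2183] px [224.5144 153.654 ] iso [-0.1066  0.0007  0.2183] case [ 0.0585 -0.0422  0.2183]
bend [0.7002 0.0203 0.2182] px [185.9009 181.6931] iso [0.0534 0.0003 0.2182] case [ 0.218  -0.0292  0.2182]
tip [0.7001 0.0203 0.1132] px [191.1073 202.7109] iso [0.0533 0.0004 0.1132] case [ 0.2178 -0.0292  0.1132]
t 5.4 pos [ 0.5634 -0.0095  0.1993] F [-0.2359  0.7646 -2.8903] M [ 0.0649  0.0213 -0.0364] open 0.015270515068762522
toolx [-0.9771 -0.2129  0.001 ] toolz [-0.0012  0.0005 -1.    ]
shift [-0.0011 -0.0012  0.0747] turn [ 0.0005 -0.0007 -0.0016] dist 0.03733634324170735 ang 0.0027781223600763824
```

View pics/s4.png

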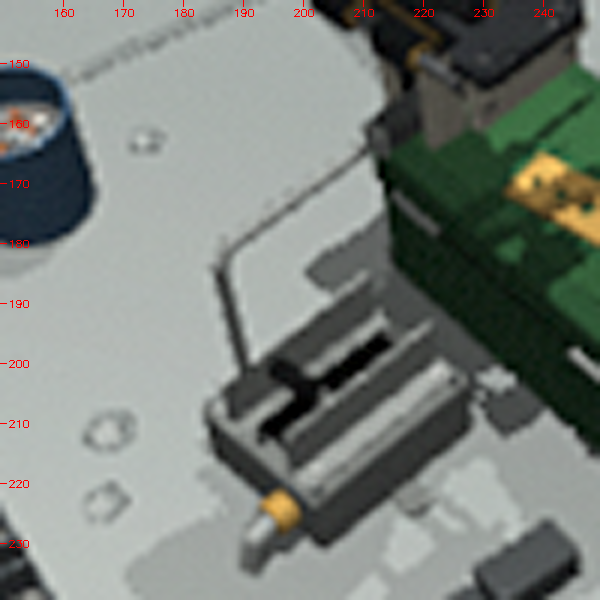

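The tip is at scene (190.5,202), just beyond the black sleeve at (199,203) and in line with it. I'll lower it between the cheeks.

jog_arm --motion '[0,-0.001,-0.001,0.02,0,0,-0.002,0,-0.001,-0.001,0.04,0,0,-0.002,0,-0.001,-0.001,0.06,0,0,-0.002,0,-0.001,-0.001,0.072,0,0,-0.002,0,-0.001,-0.001,0.074,0,0,-0.002,0,-0.001,-0.001,0.074,0,0,-0.002,0,-0.001,-0.001,0.074,0,0,-0.002]'

```text
t: 6.15
tool_pos: [0.565, -0.0101, 0.1639]
orientation: [-0.341, 3.122, 0.0]
force: [0.4, -0.4, -3.5]
opening: 0.0155
```

```bash
python3 chk.py;python3 go.py .564 -.010 .162 .217; python3 - <<'E'
from h import *
from plant import read_camera
c=read_camera("scene"); np.savez("cam_scene5.npz",**c)
crop(c,150,140,250,240,6,"pics/s5.png")
E
```

```text
o [ 0.5454 -0.0145  0.1829] px [224.8716 161.3361] iso [-0.1052 -0.0003  0.1829] case [ 0.06   -0.0431  0.1829]
bend [0.7017 0.0201 0.1831] px [187.2472 189.2038] iso [ 0.0548 -0.0002  0.1831] case [ 0.2194 -0.0296  0.1831]
tip [0.7018 0.0201 0.0781] px [192.1784 209.3271] iso [ 0.055  -0.0003  0.0781] case [ 0.2195 -0.0296  0.0781]
t 6.15 pos [ 0.565  -0.0101  0.1639] F [ 0.4094 -0.3737 -3.546 ] M [ 0.0514 -0.0014  0.0065] open 0.015524224901874014
toolx [-0.9764 -0.2158 -0.0015] toolz [ 0.0015  0.0002 -1.    ]
shift [0.0019 0.0007 0.0038] turn [-0.0001  0.0009  0.0003] dist 0.002168290119805227 ang 0.0015538000588559493
```

View pics/s5.png

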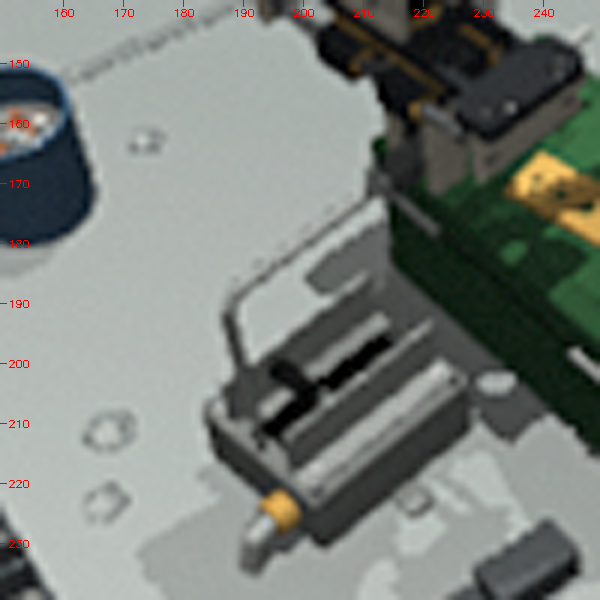

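jog_arm --motion '[0,0.004,0,0.002,0,0,0,0,0.008,0,0.003,0,0,0,0,0.012,0,0.003,0,0,0,0,0.016,0,0.003,0,0,0,0,0.02,0,0.003,0,0,0,0,0.02,0,0.003,0,0,0,0,0.02,0,0.003,0,0,0,0,0.02,0,0.003,0,0,0]'

```text
t: 7.0
tool_pos: [0.5554, -0.0124, 0.1626]
orientation: [-0.341, 3.121, -0.0]
force: [-0.6, 1.4, -4.2]
opening: 0.0155
```

```bash
cat > f.py <<'E'
from chk import *
from plant import read_camera
import sys
st=read_state();R=Ro.from_rotvec(st["orientation"]).as_matrix();k=hookpts(st)
print("t",round(st["t"],2),"F tool",R.T@st["force"],"M tool",R.T@st["wrist_torque"],"tip iso",iso(k["tip"])*1e3,"o case",case(k["o"])*1e3, "open",st["opening"])
if len(sys.argv)>1:
    c=read_camera("scene"); np.savez("cam_scene_%s.npz"%sys.argv[1],**c)
    crop(c,150,140,250,240,6,"pics/s_%s.png"%sys.argv[1])
E
python3 f.py
```

```text
t 7.0 F tool [0.2764 1.4855 4.2015] M tool [-0.0257  0.0591  0.0015] tip iso [45.1282 -0.3557 76.8639] o case [ 50.1212 -44.0173 181.5717] open 0.015472093629095641
```

jog_arm --motion '[0,0.003,0,0,0,0,0,0,0.006,0,0,0,0,0,0,0.009,0,0,0,0,0,0,0.012,0,0,0,0,0,0,0.016,0,0,0,0,0,0,0.02,0,0,0,0,0,0,0.02,0,0,0,0,0,0,0.02,0,0,0,0,0]'

```text
t: 7.8
tool_pos: [0.5458, -0.0145, 0.1629]
orientation: [-0.341, 3.12, -0.0]
force: [1.8, 0.5, -1.5]
opening: 0.0156
```

```bash
python3 f.py a
```

```text
t 7.8 F tool [-1.9091  0.1033  1.5405] M tool [-0.1136 -0.3379  0.0092] tip iso [35.3971 -0.4113 77.2228] o case [ 40.3531 -44.8709 181.817 ] open 0.015571173501594478
```

View pics/s_a.png

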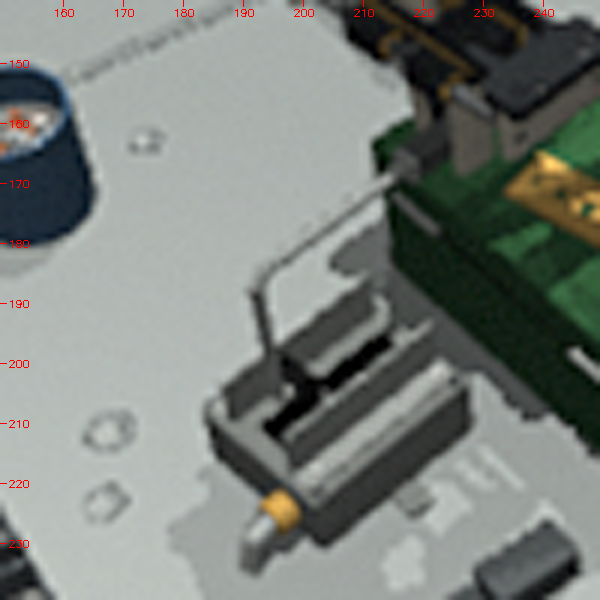

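jog_arm --motion '[0,0.002,0,0,0,0,0,0,0.005,0,0,0,0,0,0,0.008,0,0,0,0,0,0,0.011,0,0,0,0,0,0,0.014,0,0,0,0,0,0,0.017,0,0,0,0,0,0,0.02,0,0,0,0,0,0,0.02,0,0,0,0,0]'

```text
t: 8.65
tool_pos: [0.5358, -0.0167, 0.1627]
orientation: [-0.341, 3.121, -0.0]
force: [1.2, 0.7, -1.0]
opening: 0.0156
```

```bash
python3 f.py
```

```text
t 8.65 F tool [-1.3354  0.3734  0.9951] M tool [-0.1326 -0.5637  0.0314] tip iso [25.0561 -0.3814 76.9974] o case [ 30.0971 -45.7115 181.6692] open 0.015559419011100167
```

jog_arm --motion '[0,0.002,0,0,0,0,0,0,0.004,0,0,0,0,0,0,0.006,0,0,0,0,0,0,0.008,0,0,0,0,0,0,0.01,0,0,0,0,0,0,0.012,0,0,0,0,0,0,0.014,0,0,0,0,0,0,0.014,0,0,0,0,0]'

```text
t: 9.45
tool_pos: [0.5287, -0.0182, 0.1626]
orientation: [-0.341, 3.121, -0.0]
force: [0.4, 0.6, -1.9]
opening: 0.0158
```

```bash
python3 f.py
```

```text
t 9.45 F tool [-0.5058  0.4882  1.885 ] M tool [-0.0958 -0.5132 -0.0234] tip iso [17.8399 -0.377  76.8846] o case [ 22.9307 -46.306  181.5949] open 0.015847318075325117
```

jog_arm --motion '[0,0.001,0,0,0,0,0,0,0.002,0,0,0,0,0,0,0.003,0,0,0,0,0,0,0.004,0,0,0,0,0,0,0.005,0,0,0,0,0,0,0.006,0,0,0,0,0,0,0.007,0,0,0,0,0,0,0.008,0,0,0,0,0]'

```text
t: 10.25
tool_pos: [0.5249, -0.0191, 0.1626]
orientation: [-0.341, 3.121, -0.0]
force: [3.3, 0.9, -2.0]
opening: 0.0155
```

```bash
python3 f.py b
```

```text
t 10.25 F tool [-3.4435  0.2015  1.9933] M tool [-0.0205 -0.7976 -0.0016] tip iso [13.9853 -0.3628 76.9513] o case [ 19.0525 -46.6208 181.6059] open 0.015534766293351947
```

View pics/s_b.png

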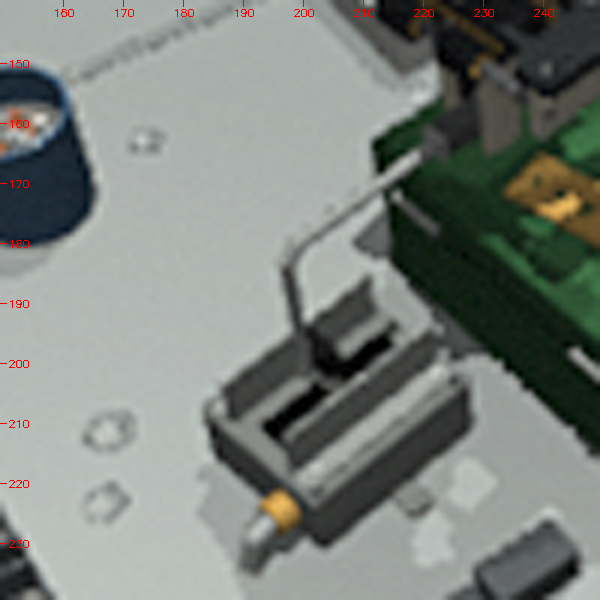

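jog_arm --motion '[0,0.001,0,0,0,0,0,0,0.002,0,0,0,0,0,0,0.003,0,0,0,0,0,0,0.003,0,0,0,0,0]'

```text
t: 10.7
tool_pos: [0.5234, -0.0195, 0.1627]
orientation: [-0.341, 3.121, -0.0]
force: [1.8, 0.6, -2.0]
opening: 0.0156
```

```bash
python3 f.py
```

```text
t 10.7 F tool [-1.8467  0.1693  1.9776] M tool [-0.0199 -0.8028  0.0225] tip iso [12.3698 -0.4275 77.011 ] o case [ 17.4521 -46.8079 181.6734] open 0.01555917570419738
```

jog_arm --motion '[0,0.001,0,0,0,0,0,0,0.002,0,0,0,0,0,0,0.003,0,0,0,0,0,0,0.004,0,0,0,0,0,0,0.004,0,0,0,0,0]'

```text
t: 11.2
tool_pos: [0.5214, -0.0199, 0.1628]
orientation: [-0.341, 3.121, -0.0]
force: [2.3, 0.5, -1.2]
opening: 0.0154
```

```bash
python3 f.py
```

```text
t 11.2 F tool [-2.2998 -0.0301  1.1906] M tool [-0.0383 -0.7933 -0.0208] tip iso [10.355  -0.4164 77.0813] o case [ 15.4349 -46.9659 181.7307] open 0.015447146781638766
```

jog_arm --motion '[0,0.001,0,0,0,0,0,0,0.002,0,0,0,0,0,0,0.003,0,0,0,0,0,0,0.004,0,0,0,0,0,0,0.004,0,0,0,0,0]'

```text
t: 11.7
tool_pos: [0.5194, -0.0203, 0.1628]
orientation: [-0.341, 3.121, -0.0]
force: [1.8, 0.9, -1.2]
opening: 0.0156
```

```bash
python3 f.py
```

```text
t 11.7 F tool [-1.9378  0.5101  1.1966] M tool [-0.0564 -0.8574 -0.0082] tip iso [ 8.3069 -0.4232 77.1035] o case [ 13.3948 -47.1395 181.7539] open 0.015560091331559379
```

jog_arm --motion '[0,0.001,0,0,0,0,0,0,0.002,0,0,0,0,0,0,0.003,0,0,0,0,0,0,0.004,0,0,0,0,0,0,0.004,0,0,0,0,0]'

```text
t: 12.2
tool_pos: [0.5174, -0.0208, 0.1628]
orientation: [-0.341, 3.121, -0.0]
force: [2.7, 0.9, -2.3]
opening: 0.0156
```

```bash
python3 f.py c
```

```text
t 12.2 F tool [-2.8402  0.2519  2.2689] M tool [-0.0073 -0.9656 -0.0291] tip iso [ 6.2767 -0.4278 77.0944] o case [ 11.3663 -47.3127 181.736 ] open 0.015638033234777336
```

View pics/s_c.png

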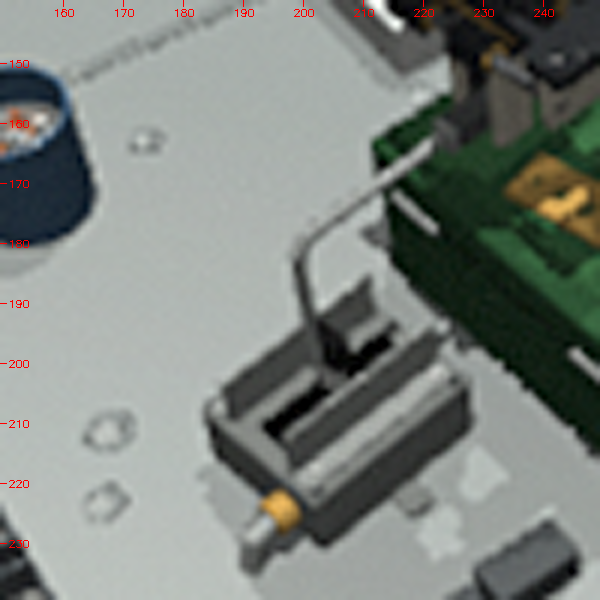

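jog_arm --motion '[0,0.001,0,0,0,0,0,0,0.002,0,0,0,0,0,0,0.003,0,0,0,0,0,0,0.004,0,0,0,0,0,0,0.004,0,0,0,0,0]'

```text
t: 12.75
tool_pos: [0.5154, -0.0212, 0.1628]
orientation: [-0.34, 3.121, -0.0]
force: [2.4, 1.6, -1.9]
opening: 0.0154
```

```bash
python3 f.py
```

```text
t 12.75 F tool [-2.6653  1.0314  1.9268] M tool [-0.1092 -1.0454 -0.0015] tip iso [ 4.174  -0.4467 77.1036] o case [  9.2851 -47.4971 181.7657] open 0.015364935239410613
```

jog_arm --motion '[0,0.001,0,0,0,0,0,0,0.002,0,0,0,0,0,0,0.003,0,0,0,0,0,0,0.004,0,0,0,0,0,0,0.004,0,0,0,0,0]'

```text
t: 13.25
tool_pos: [0.5134, -0.0217, 0.1628]
orientation: [-0.34, 3.121, -0.0]
force: [3.0, 0.1, -1.5]
opening: 0.0156
```

```bash
python3 f.py
```

```text
t 13.25 F tool [-2.9201 -0.5548  1.5368] M tool [-0.0421 -1.0772 -0.0662] tip iso [ 2.1106 -0.4392 77.0873] o case [  7.2335 -47.6612 181.7574] open 0.015577652520518756
```

jog_arm --motion '[0,0.001,0,0,0,0,0,0,0.002,0,0,0,0,0,0,0.003,0,0,0,0,0,0,0.004,0,0,0,0,0,0,0.004,0,0,0,0,0]'

```text
t: 13.75
tool_pos: [0.5113, -0.0222, 0.1628]
orientation: [-0.34, 3.121, -0.0]
force: [3.1, 1.1, -1.3]
opening: 0.0155
```

```bash
python3 f.py
```

```text
t 13.75 F tool [-3.2197  0.3954  1.3276] M tool [-0.023  -0.9387  0.0463] tip iso [-0.0607 -0.471  77.066 ] o case [  5.0929 -47.8638 181.7687] open 0.015508432054967115
```

jog_arm --motion '[0,0.001,0,0,0,0,0,0,0.002,0,0,0,0,0,0,0.003,0,0,0,0,0,0,0.004,0,0,0,0,0,0,0.004,0,0,0,0,0]'

```text
t: 14.25
tool_pos: [0.5091, -0.0226, 0.1626]
orientation: [-0.34, 3.122, -0.0]
force: [2.0, 1.2, -2.4]
opening: 0.0157
```

```bash
python3 f.py d;python3 chk.py
```

```text
t 14.25 F tool [-2.1844  0.7061  2.382 ] M tool [-0.0327 -0.6961  0.0105] tip iso [-2.3359 -0.4066 76.8078] o case [  2.8694 -47.9985 181.5842] open 0.015711215656573248
o [ 0.4895 -0.0269  0.1816] px [237.2886 152.3787] iso [-0.1625 -0.0004  0.1816] case [ 0.0029 -0.048   0.1816]
bend [0.6458 0.0076 0.1818] px [201.2633 179.0671] iso [-0.0025 -0.0004  0.1818] case [ 0.1623 -0.0346  0.1818]
tip [0.6459 0.0076 0.0768] px [205.2064 199.3952] iso [-0.0023 -0.0004  0.0768] case [ 0.1625 -0.0346  0.0768]
```

View pics/s_d.png

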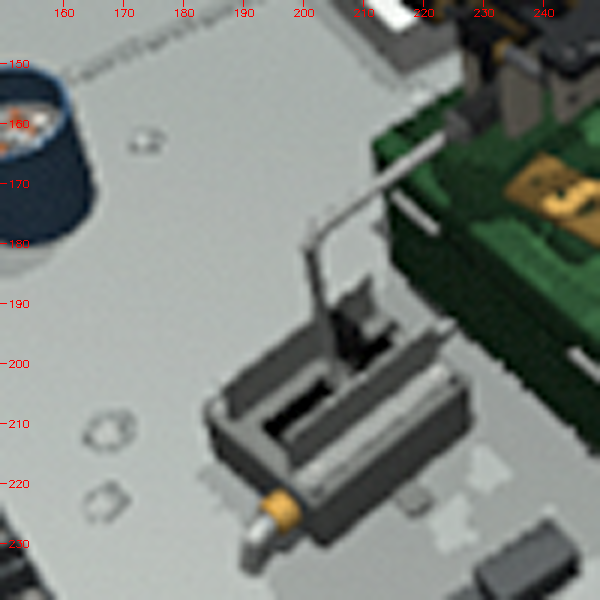

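The moment eased from 1.08 to 0.70, so I may be past the latch. I'll feel for the stop in smaller steps.

jog_arm --motion '[0,0.001,0,0,0,0,0,0,0.002,0,0,0,0,0,0,0.002,0,0,0,0,0]'

```text
t: 14.6
tool_pos: [0.508, -0.0228, 0.1626]
orientation: [-0.34, 3.122, -0.0]
force: [2.1, 0.6, -1.3]
opening: 0.0151
```

```bash
python3 f.py
```

```text
t 14.6 F tool [-2.1795  0.1678  1.3178] M tool [-0.0692 -0.7657 -0.0475] tip iso [-3.4135 -0.4129 76.7463] o case [  1.8086 -48.0936 181.542 ] open 0.015132811041807569
```

jog_arm --motion '[0,0.001,0,0,0,0,0,0,0.002,0,0,0,0,0,0,0.002,0,0,0,0,0]'

```text
t: 14.9
tool_pos: [0.5072, -0.023, 0.1625]
orientation: [-0.34, 3.121, -0.0]
force: [4.1, 0.5, -4.2]
opening: 0.0157
```

```bash
python3 f.py
```

```text
t 14.9 F tool [-4.0739 -0.4207  4.226 ] M tool [-0.1021 -1.0826  0.0049] tip iso [-4.2119 -0.4084 76.7878] o case [  0.9657 -48.1605 181.5113] open 0.015748764014517032
```

jog_arm --motion '[0,0.001,0,0,0,0,0,0,0.001,0,0,0,0,0,0,0.001,0,0,0,0,0]'

```text
t: 15.2
tool_pos: [0.507, -0.023, 0.1625]
orientation: [-0.34, 3.121, 0.0]
force: [6.1, 0.7, -3.9]
opening: 0.0156
```

```bash
python3 f.py
```

```text
t 15.2 F tool [-6.0577 -0.6492  3.9201] M tool [-0.023  -1.2761  0.0204] tip iso [-4.3512 -0.3395 76.8268] o case [  0.7507 -48.1204 181.4407] open 0.015550882623554573
```

jog_arm --motion '[0,0.001,0,0,0,0,0,0,0.001,0,0,0,0,0,0,0.001,0,0,0,0,0]'

```text
t: 15.5
tool_pos: [0.5069, -0.023, 0.1624]
orientation: [-0.34, 3.12, 0.0]
force: [6.2, 1.3, -4.0]
opening: 0.0154
```

```bash
python3 f.py e
```

```text
t 15.5 F tool [-6.2858 -0.0239  4.0289] M tool [-0.0889 -1.3975  0.0016] tip iso [-4.3927 -0.3318 76.8955] o case [  0.619  -48.1268 181.3711] open 0.015373451452710915
```

View pics/s_e.png

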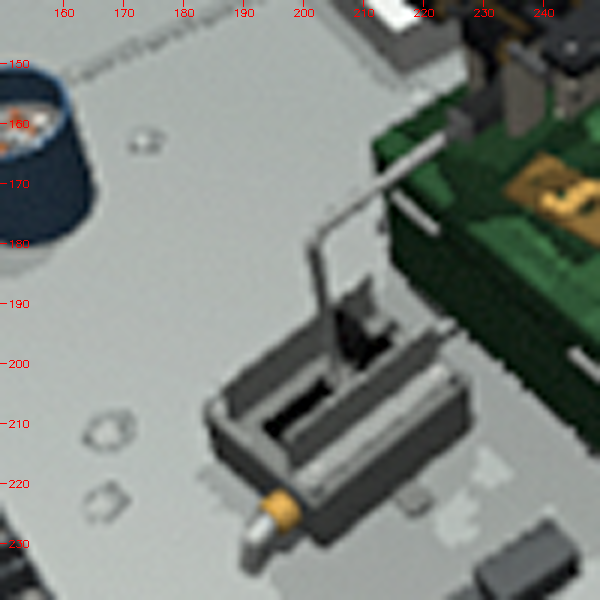

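The pull rose from 2 N to 6 N with almost no travel, which is the stop. I'll ease forward and see whether the lever stays.

jog_arm --motion '[0,-0.002,0,0,0,0,0,0,-0.004,0,0,0,0,0,0,-0.007,0,0,0,0,0,0,-0.011,0,0,0,0,0,0,-0.015,0,0,0,0,0,0,-0.02,0,0,0,0,0,0,-0.02,0,0,0,0,0]'

```text
t: 16.25
tool_pos: [0.5165, -0.0208, 0.1621]
orientation: [-0.341, 3.121, 0.0]
force: [0.5, 0.0, -3.3]
opening: 0.0155
```

```bash
python3 f.py g;python3 chk.py
```

```text
t 16.25 F tool [-0.4462 -0.068   3.3355] M tool [-0.0965  0.0684  0.0437] tip iso [ 5.4259 -0.2109 76.418 ] o case [ 10.4921 -47.2106 181.0416] open 0.015523516447263486
o [ 0.4969 -0.0251  0.1811] px [235.7228 153.7117] iso [-0.1549 -0.0003  0.1811] case [ 0.0104 -0.0472  0.1811]
bend [0.6531 0.0094 0.1815] px [199.5064 180.5217] iso [ 0.0051 -0.0002  0.1815] case [ 0.1699 -0.0337  0.1815]
tip [0.6534 0.0095 0.0765] px [203.5515 200.8349] iso [ 0.0054 -0.0002  0.0765] case [ 0.1701 -0.0337  0.0765]
```

View pics/s_g.png

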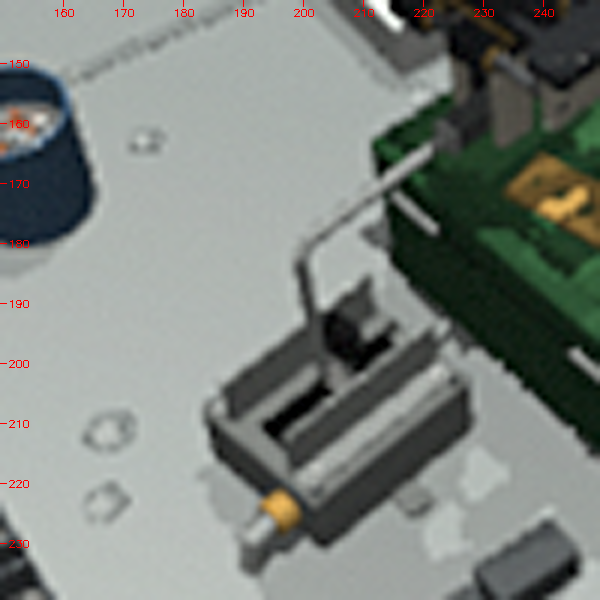

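The pull is gone (moment about 0.07 N m) and the sleeve stays over at scene (206,195), so the lever is latched. Now back off and lift out.

jog_arm --motion '[0,-0.01,0,0,0,0,0,0,-0.025,0,0,0,0,0,0,-0.03,0,-0.02,0,0,0,0,-0.03,0,-0.06,0,0,0,0,-0.03,0,-0.12,0,0,0,0,-0.03,0,-0.19,0,0,0,0,-0.03,0,-0.235,0,0,0,0,-0.03,0,-0.245,0,0,0]'

```text
t: 17.1
tool_pos: [0.5327, -0.0177, 0.2893]
orientation: [-0.34, 3.114, -0.002]
force: [0.7, -0.3, -2.8]
opening: 0.0156
```

```bash
python3 f.py i;python3 chk.py; python3 go.py .4959 .3221 .284 -.1006
```

```text
t 17.1 F tool [-0.5893 -0.4243  2.8381] M tool [-0.021   0.0331  0.0023] tip iso [ 22.4417  -0.8996 204.5499] o case [ 26.8252 -46.3176 308.1473] open 0.015551513642752264
o [ 0.5126 -0.022   0.3068] px [229.5401 127.6275] iso [-0.1389 -0.0006  0.3068] case [ 0.0264 -0.0462  0.3068]
bend [0.6688 0.0125 0.3079] px [189.4478 155.0535] iso [ 0.0211 -0.0006  0.3079] case [ 0.1858 -0.0328  0.3079]
tip [0.6696 0.0125 0.2029] px [194.3859 178.9716] iso [ 0.0218 -0.0007  0.2029] case [ 0.1866 -0.0329  0.2029]
t 17.15 pos [ 0.5323 -0.0177  0.2879] F [ 0.3414  0.1591 -2.6971] M [0.0695 0.1025 0.0117] open 0.01585368020620127
toolx [-0.9764 -0.2158 -0.007 ] toolz [ 0.0072 -0.0001 -1.    ]
shift [-0.0756  0.6793  0.0072] turn [-0.0004  0.0046  0.2025] dist 0.3417759862719334 ang 0.31820857169229405
```

View pics/s_i.png

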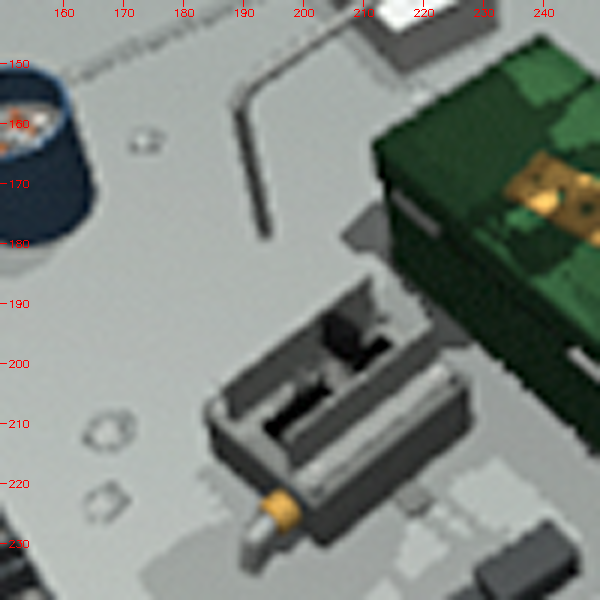

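The lever stays on with the rod clear, and the rod (bend (190,156), tip (193.5,179)) hasn't slipped. Back to the stand.

jog_arm --motion '[0,-0.005,0.045,0,0,0,0.014,0,-0.015,0.13,0,0,0,0.04,0,-0.025,0.22,0,0,0,0.07,0,-0.035,0.32,0,0,0,0.1,0,-0.045,0.42,0,0,0,0.13,0,-0.058,0.52,0,0,0,0.16,0,-0.068,0.62,0.004,0,0.004,0.185,0,-0.076,0.679,0.007,0,0.004,0.2025]'

```text
t: 17.95
tool_pos: [0.4943, 0.3251, 0.2818]
orientation: [-0.157, -3.136, 0.002]
force: [0.3, 0.4, -3.4]
opening: 0.0154
```

```bash
python3 go.py .4959 .3221 .20 -.1006
```

```text
t 17.95 pos [0.4943 0.3251 0.2818] F [ 0.3341  0.3879 -3.3518] M [ 0.0256 -0.0351  0.0065] open 0.015382294471583867
toolx [-0.995   0.0997  0.002 ] toolz [-0.0022 -0.0011 -1.    ]
shift [-0.0041 -0.0055  0.1635] turn [-0.0008 -0.0013  0.0005] dist 0.08182244686216554 ang 0.0025065574653956968
```

jog_arm --motion '[0,-0.004,-0.0055,0.03,0,-0.001,0,0,-0.004,-0.0055,0.08,0,-0.001,0,0,-0.004,-0.0055,0.13,0,-0.001,0,0,-0.004,-0.0055,0.163,0,-0.001,0,0,-0.004,-0.0055,0.163,0,-0.001,0,0,-0.004,-0.0055,0.163,0,-0.001,0,0,-0.004,-0.0055,0.163,0,-0.001,0]'

```text
t: 18.65
tool_pos: [0.4967, 0.3222, 0.2019]
orientation: [0.157, 3.136, -0.0]
force: [0.1, 0.7, -2.4]
opening: 0.0156
```

```bash
python3 go.py .4959 .3221 .1112 -.1006; python3 chk.py;python3 - <<'E'
from h import *
from plant import read_camera
c=read_camera("scene"); np.savez("cam_scene6.npz",**c)
crop(c,235,185,345,280,7,"pics/s6.png")
E
```

```text
t 18.65 pos [0.4967 0.3222 0.2019] F [ 0.1301  0.6723 -2.42  ] M [0.1064 0.0101 0.0441] open 0.015607219422551728
toolx [-0.995   0.1001 -0.0015] toolz [ 0.0015 -0.0002 -1.    ]
shift [ 0.002  -0.0003  0.1814] turn [-0.      0.001   0.0002] dist 0.0906812503982805 ang 0.001577570753344946
o [0.4768 0.3242 0.2208] px [307.7293 214.2996] iso [-0.0993  0.3452  0.2208] case [0.0369 0.3017 0.2208]
bend [0.636  0.3082 0.2211] px [257.2517 238.1548] iso [0.0527 0.2952 0.2211] case [0.1926 0.2646 0.2211]
tip [0.6362 0.3082 0.1161] px [257.7417 257.6099] iso [0.0529 0.2952 0.1161] case [0.1927 0.2646 0.1161]
```

View pics/s6.png

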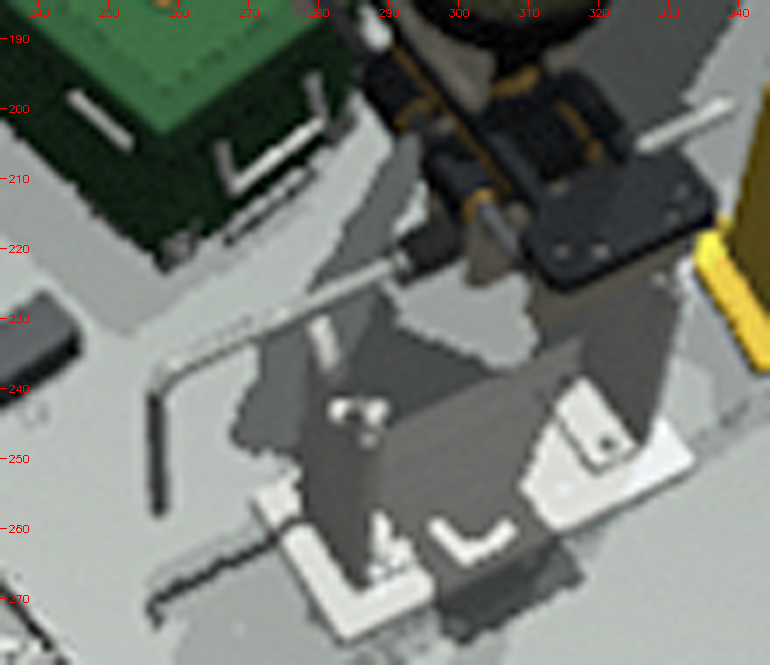

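jog_arm --motion '[0,0.002,0,0.03,0,0.001,0,0,0.002,0,0.07,0,0.001,0,0,0.002,0,0.11,0,0.001,0,0,0.002,0,0.14,0,0.001,0,0,0.002,0,0.155,0,0.001,0,0,0.002,0,0.165,0,0.001,0,0,0.002,0,0.168,0,0.001,0,0,0.002,0,0.168,0,0.001,0]'

```text
t: 19.5
tool_pos: [0.4963, 0.3226, 0.1186]
orientation: [0.157, 3.137, 0.001]
force: [-0.5, -0.2, -4.2]
opening: 0.0154
```

```bash
python3 go.py .4959 .3221 .1112 -.1006; python3 chk.py|head -1
```

```text
t 19.5 pos [0.4963 0.3226 0.1186] F [-0.5154 -0.1516 -4.2046] M [ 0.0132 -0.0383  0.0024] open 0.015404004126059061
toolx [-0.995   0.1    -0.0011] toolz [ 0.0011  0.0006 -1.    ]
shift [ 0.0008 -0.0011  0.0149] turn [0.0004 0.0007 0.0003] dist 0.007468687025507696 ang 0.0013504745575082763
o [0.4764 0.3246 0.1376] px [305.4743 230.6729] iso [-0.0996  0.3457  0.1376] case [0.0366 0.3021 0.1376]
```

No contact forces yet. I'll lower the last 7 mm.

jog_arm --motion '[0,0.001,-0.001,0.004,0,0.001,0,0,0.001,-0.001,0.008,0,0.001,0,0,0.001,-0.001,0.012,0,0.001,0,0,0.001,-0.001,0.015,0,0.001,0,0,0.001,-0.001,0.015,0,0.001,0,0,0.001,-0.001,0.015,0,0.001,0]'

```text
t: 20.1
tool_pos: [0.4959, 0.3222, 0.1113]
orientation: [-0.157, -3.137, -0.001]
force: [-0.4, 0.4, -1.9]
opening: 0.0152
```

```bash
python3 go.py .4959 .3221 .1112 -.1006
```

```text
t 20.1 pos [0.4959 0.3222 0.1113] F [-0.3758  0.3536 -1.8568] M [ 0.0317  0.0597 -0.0634] open 0.01521358788212909
toolx [-0.995   0.0999  0.0003] toolz [-0.0002  0.0008 -1.    ]
shift [-0.     -0.0003  0.0001] turn [ 0.0005 -0.0002  0.0003] dist 0.0001539073247677227 ang 0.0010037213422066876
```

jog_arm --motion '[0.4,0,0,0,0,0,0,0.6,0,0,0,0,0,0,1,0,0,0,0,0,0,1,0,0,0,0,0,0,1,0,0,0,0,0,0,1,0,0,0,0,0,0,1,0,0,0,0,0,0,1,0,0,0,0,0,0]'

```text
t: 20.9
tool_pos: [0.4959, 0.3222, 0.1112]
orientation: [-0.157, -3.137, -0.001]
force: [0.8, 0.1, -0.0]
opening: 0.075
```

jog_arm --motion '[1,0,0,0,0,0,0,1,0,0,0,0,0,0,1,0,0,0,0,0,0,1,0,0,0,0,0,0]'

```text
t: 21.3
tool_pos: [0.4959, 0.3222, 0.1112]
orientation: [-0.157, -3.137, -0.001]
force: [0.1, -1.0, -0.2]
opening: 0.0928
```

```bash
python3 go.py .4959 .3221 .28 -.1006;python3 - <<'E'
from h import *
from plant import read_camera
c=read_camera("scene"); np.savez("cam_scene7.npz",**c)
crop(c,235,185,345,280,7,"pics/s7.png")
E
```

```text
t 21.3 pos [0.4959 0.3222 0.1112] F [ 0.125  -0.9899 -0.2192] M [-0.0014  0.0043  0.0205] open 0.09283302458894073
toolx [-0.995   0.1     0.0004] toolz [-0.0003  0.0008 -1.    ]
shift [ 0.      0.     -0.3375] turn [ 0.0005 -0.0002  0.0003] dist 0.16877060043296607 ang 0.001004344010078647
```

View pics/s7.png

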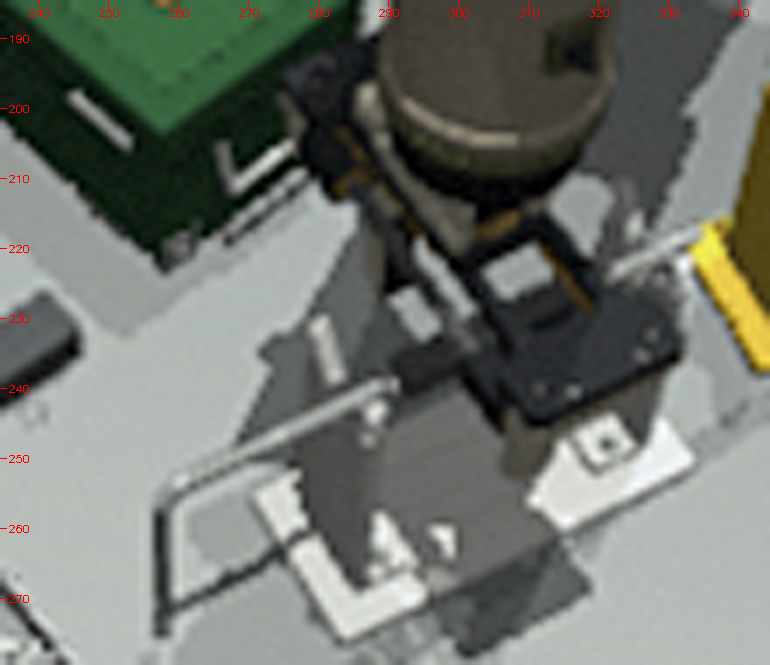

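The rod lies in both forks with its leg down (bend (257.5,255), tip (258,274), same as at the start). Retract upwards, then back to the left for a clear view.

jog_arm --motion '[1,0,0,-0.02,0,0,0,1,0,0,-0.07,0,0,0,1,0,0,-0.14,0,0,0,1,0,0,-0.22,0,0,0,1,0,0,-0.29,0,0,0,1,0,0,-0.33,0,0,0,1,0.05,0,-0.34,0,0,0,1,0.12,0.05,-0.34,0,0,0]'

```text
t: 22.15
tool_pos: [0.4402, 0.3517, 0.2842]
orientation: [0.163, 3.134, 0.003]
force: [0.1, 0.7, -0.1]
opening: 0.0927
```

jog_arm --motion '[1,0.08,0.05,0,0,0,0,1,0.16,0.1,0,0,0,0,1,0.24,0.15,0,0,0,0,1,0.3,0.18,0,0,0,0,1,0.34,0.2,0,0,0,0,1,0.34,0.2,0,0,0,0,1,0.34,0.2,0,0,0,0]'

```text
t: 22.85
tool_pos: [0.2814, 0.4688, 0.2845]
orientation: [0.161, 3.133, 0.004]
force: [0.3, -0.3, -0.2]
opening: 0.0934
```

```bash
python3 - <<'E'
from h import *
from plant import read_camera,read_state
s=read_state();print(s["t"],s["tool_pos"],s["force"])
for n in("scene","top"):
    c=read_camera(n); np.savez("cam_"+n+"8.npz",**c)
    cv2.imwrite(f"pics/{n}8.png",cv2.resize(c["frame"][:,:,::-1],(800,600),interpolation=cv2.INTER_CUBIC))
    if n=="scene": crop(c,150,140,345,280,4,"pics/s8c.png")
    else: crop(c,150,110,300,230,5,"pics/t8c.png")
E
```

```text
22.85 [0.2814 0.4688 0.2845] [ 0.2804 -0.3466 -0.1612]
```

View pics/s8c.png

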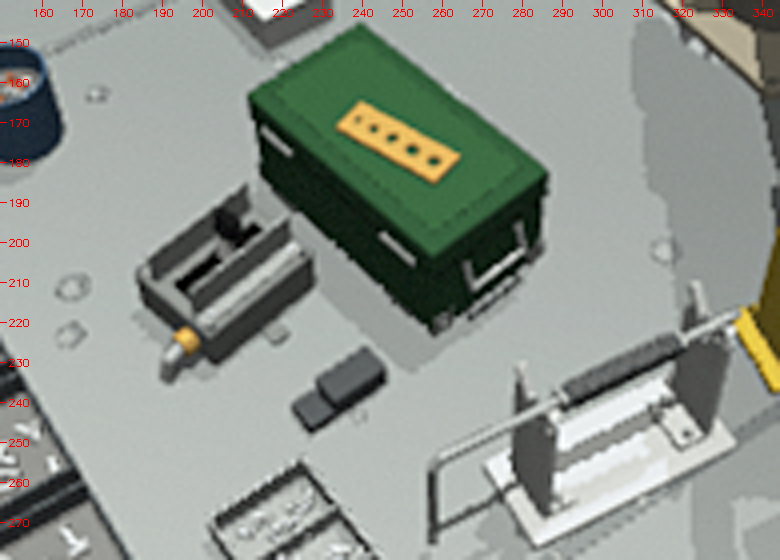

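View pics/t8c.png

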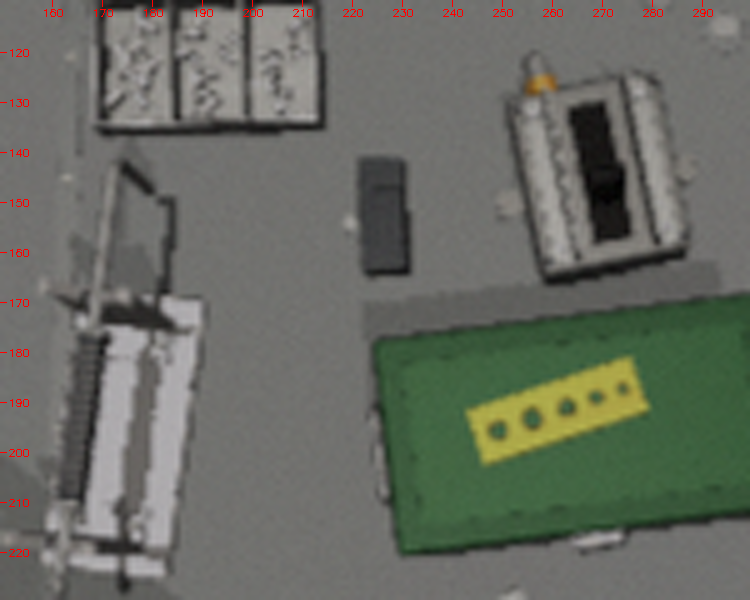

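View pics/top8.png

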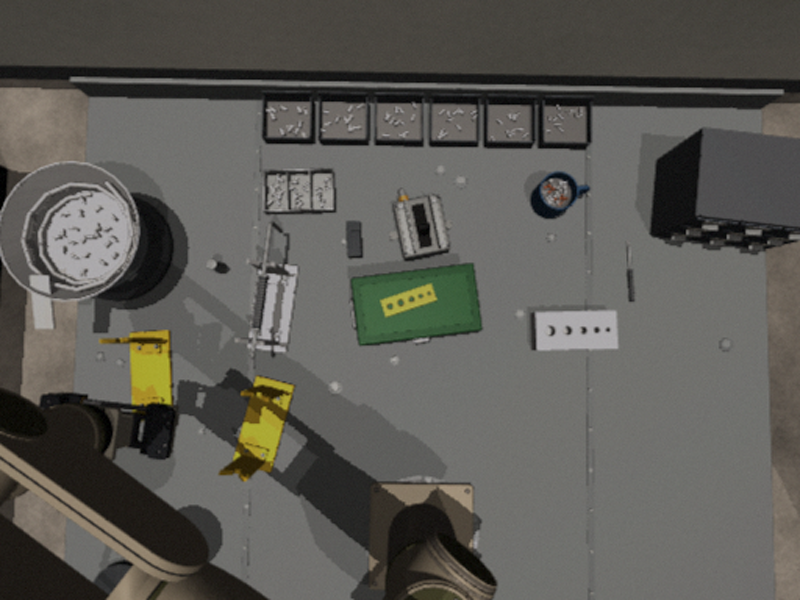

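The rod is back in both slots in the same pixels as at the start. The sleeve stays over at top (271,147), and the bystanders look unmoved. Handing in.

```bash
python3 -c "
from plant import *
print(close_job(), read_state()['t'])"
```

```text
the job is handed in; nothing more can be done
the job is handed in; nothing more can be done
```

The isolator's lever is latched on and the hook rod is back in its stand. I handed the job in at about 23 s of the 67 s allowed; no verdict is reported.

- **Pull:** I gripped the rod at about 20 mm ahead of its middle and reached over the case with the tip between the cheeks. I drew the lever slowly until the pull rose from about 2 N to about 6 N with almost no further travel, which is the stop.
- **Latch:** When I eased forward the pull went to zero. The lever stayed over in every later picture, with the rod clear and after I let go.
- **Rod:** It lies in both forks with the bend hanging down, at the same pixels as at the start to within about one. The gripper is open and well clear.
- **Surroundings:** The highest pull I read was about 6.3 N along the rod, against the 12 N limit. The case and the bystanders show no visible movement.
- **Weak spots:** The pose estimates were good to about 2 mm, with up to 2.5 pixels of mismatch on the grip ends. Force readings carried about 1 N of noise. Neither affected the outcome, and no check failed.

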